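Make up the slide kit and the staining kit

TASK

Make up two kits from the stock on the bench. Slide kit, in the two-bay tray: the green slide box in the oblong bay and the small brown dropper bottle in the square bay. Staining kit, in the three-bay tray: the timer in the oblong end bay, the small empty beaker in the middle bay and the big brown bottle in the square end bay; everything stands upright, flat on the floor of its bay (the slide box lies lid up), set down rather than dropped and never tipped over, and the larger beaker with the blue contents stays where it is.

Things in the scene. Friction and masses are not known exactly. Their poses are not given: they have to be found in the camera images.
- slide_tray: The shorter tray, with TWO bays, 188 mm long, for the slide kit. White plastic with grey floor, fixed, 70 mm wide (x), level. Origin: centre of underside, y along the row of bays, yaw under 0.2. Floor 3 mm thick, walls 4 mm, wall tops 10 mm above underside; bays 62 mm wide in x about x = 0. Bay centres: the oblong bay, 112 mm long, at y = +34 mm; the square bay, 64 mm long, at y = -58 mm.
- stain_tray: The longer tray, with THREE bays, 232 mm long, for the staining kit. White plastic with grey floor, fixed, 70 mm wide (x), level. Origin: centre of underside, y along the row of bays, yaw under 0.2. Floor 3 mm thick, walls 4 mm, wall tops 10 mm above underside; bays 62 mm wide in x about x = 0. Bay centres: the oblong end bay, 84 mm long, at y = +70 mm; the middle bay, 68 mm long, at y = -10 mm; the square end bay, 64 mm long, at y = -80 mm.
- microscope: The fixed white stereo microscope on the left of the work, an obstacle: 205 mm wide (y), 0.59 m high; the head overhangs its base towards the robot from 0.2 to 0.45 m up. Origin in its base. Nothing is done with it; keep the arm clear of it, also on the first move from the left (draw back towards the robot before swinging past).
- slide_box: Low green oblong box for glass slides with its lid shut, 36 (x) x 91 (y) x 32 (z) mm. Origin: centre of the underside, z up; grasp it across its 36 mm width, above the height of the tray walls. It stands in the side-to-side stock row nearest the robot: neighbours left and right, finger room in front and behind.
- timer: White upright kitchen-style timer with a display and three round buttons, 29 (x) x 64 (y) x 60 (z) mm. Origin: centre of the underside, z up; grasp it across its 29 mm thickness. It stands in the side-to-side stock row nearest the robot: neighbours left and right, finger room in front and behind.
- small_beaker: The small, empty, clear beaker, 48 x 46 mm wide and 58 mm high, round with a small lip. Origin: centre of the underside, z up. It stands in the side-to-side stock row nearest the robot: neighbours left and right, finger room in front and behind.
- dropper_bottle: The small brown dropper bottle, round, 31 mm wide and 70 mm high, with a narrow top above 45 mm. Origin: centre of the underside, z up; grasp the body. It stands in the side-to-side stock row nearest the robot: neighbours left and right, finger room in front and behind.
- tall_bottle: The big brown bottle with a black cap, round, 45 mm wide and 92 mm high, narrower above 60 mm. Origin: centre of the underside, z up; grasp the body. It stands in the side-to-side stock row nearest the robot: neighbours left and right, finger room in front and behind.
- large_beaker: The larger beaker with blue contents, 58 x 55 mm wide and 70 mm high: not part of either kit, to be left alone. Origin: centre of the underside. It stands in the side-to-side stock row nearest the robot: neighbours left and right, finger room in front and behind.
Not all that is in view belongs to the job. Leave any pink look-alike of the timer alone.

How it is judged (in metres and radians):
At the end, for the whole second after the job is handed in: Each of the five things stands in its own bay, within 19 mm across and 18 mm along the tray of the bay centre, underside under 6 mm above the tray underside, within 0.06 rad of upright, at rest, released; the larger beaker upright within 30 mm of where it stood (x of slide_box in the frame of slide_tray between -0.019 and 0.019 m and y of slide_box in the frame of slide_tray between 0.016 and 0.052 m and z of slide_box in the frame of slide_tray between 0 and 0.006 m and angle between each of slide_box, timer, small_beaker, dropper_bottle, tall_bottle's own z axis and vertical below 0.06 rad and linear speed of each of slide_box, timer, small_beaker, dropper_bottle, tall_bottle below 0.02 m/s and contact force between the fingers and slide_box below 0.05 N and x of timer in the frame of stain_tray between -0.019 and 0.019 m and y of timer in the frame of stain_tray between 0.052 and 0.088 m and z of timer in the frame of stain_tray between 0 and 0.006 m and contact force between the fingers and timer below 0.05 N and x of small_beaker in the frame of stain_tray between -0.019 and 0.019 m and y of small_beaker in the frame of stain_tray between -0.028 and 0.008 m and z of small_beaker in the frame of stain_tray between 0 and 0.006 m and contact force between the fingers and small_beaker below 0.05 N and x of dropper_bottle in the frame of slide_tray between -0.019 and 0.019 m and y of dropper_bottle in the frame of slide_tray between -0.076 and -0.04 m and z of dropper_bottle in the frame of slide_tray between 0 and 0.006 m and contact force between the fingers and dropper_bottle below 0.05 N and x of tall_bottle in the frame of stain_tray between -0.019 and 0.019 m and y of tall_bottle in the frame of stain_tray between -0.098 and -0.062 m and z of tall_bottle in the frame of stain_tray between 0 and 0.006 m and contact force between the fingers and tall_bottle below 0.05 N and distance of large_beaker from where it was at the start of the episode below 0.03 m and angle between large_beaker's own z axis and vertical below 0.1 rad); the robot touches nothing.
It fails at once if the larger beaker is pushed away or tipped (30 mm, 0.5 rad) (distance of large_beaker from where it was at the start of the episode above 0.03 m or angle between large_beaker's own z axis and vertical above 0.5 rad).
It fails at once if one of the kit things is tipped over (more than 0.7 rad from upright) (angle between any of slide_box, timer, small_beaker, dropper_bottle, tall_bottle's own z axis and vertical above 0.7 rad).
It fails at once if one of the kit things is dropped (falls free of the fingers faster than 0.7 m/s, about 25 mm of fall) ((linear speed of slide_box above 0.7 m/s and contact force between the fingers and slide_box below 0.02 N) or (linear speed of timer above 0.7 m/s and contact force between the fingers and timer below 0.02 N) or (linear speed of small_beaker above 0.7 m/s and contact force between the fingers and small_beaker below 0.02 N) or (linear speed of dropper_bottle above 0.7 m/s and contact force between the fingers and dropper_bottle below 0.02 N) or (linear speed of tall_bottle above 0.7 m/s and contact force between the fingers and tall_bottle below 0.02 N)).
It also fails if it takes over 122 s, if anything falls off the work surface, if the arm or the gripper's body presses on something with over 40 N, if the wrist force passes 120 N, or if a joint passes its speed limit or range.

ROBOT

A 6-joint arm with a two-finger parallel gripper is mounted at the origin on a cart in front of the work surface, level with it; the furniture and walls round the work are solid. World frame = base frame: x ahead of the robot, y to its left, z up, the work surface at z = 0. Lengths are in mm, angles in rad, forces in N, time in s.
With the tool pointing down it reaches from about 375 to 925 mm from the base axis. Payload 5.7 kg.
Tool frame: the origin (TCP) lies between the finger pads; the fingertips stand 17 mm ahead of it and the grasp point (between the pads) lies 2 mm behind it; z points along the fingers, y is the line along which they close (so a half turn about z gives the same grasp; the last joint's range is limited). The gripper opens to 88 mm and grips with 3 to 60 N. Pads are 20 mm wide; open, the fingers measure 115 mm over their backs; the gripper's body (75 mm by 178 mm) begins 61 mm behind the grasp point.
Start: joints at [-1.368, 0.359, 1.51, -0, 1.272, -0.115], TCP at [187.471, -569.929, 239.623] pointing down, gripper open.
Joint ranges: [-2.97, 2.97], [-1.01, 2.36], [0.21, 2.38], [-0.96, 4.11], [0.2, 2.71], [-2.98, 2.98]. Speed limits (rad/s): [2.39, 2.39, 3.14, 3.14, 3.14, 3.14].

INTERFACE

Orientations are given as a unit quaternion [w, x, y, z].
In Python, from station import robot gives the robot as it stands.
- The arm moves only by the tool play_rows, never from a script. Its argument "commands" is one flat list of numbers, 6 for each row, row after row: the shift along the tool's x, y, z in mm, then the turn, a rotation vector about the tool's x, y, z in degrees. A call has 1 to 10 rows; each row shifts and turns the commanded pose from where the row before left it, along the tool's axes as they then stand; what a row does not reach is not made up. A row lasts 1/10 s, in which the tool goes at most 50 mm and 8.59 degrees, less where a joint would pass 70% of its speed; a pose out of reach is approached as far as the arm can. A call with a gripper value outside its range is refused whole. "jaw" is the opening, from 0 (shut) to 1 (fully open), set as the call begins (left out, the last holds). The fingers move at their own pace and stop on an object; "newtons" is the grip in N (left out, the last holds). Time passes only in rows, so rows that do not move let the fingers close. It gives the time, the measured TCP pose, the force, the opening and the grip force at its end, in the units of the state.
- robot.get_state(): the state, without advancing time (a new reading comes with each control period).
- robot.read_camera(name): name is "side" or "top" or "wrist"; returns the picture (420x560x3 uint8, red, green, blue); there is no depth.
- robot.calibration(name): a dict with "mtx" (3x3 intrinsics, pixels), "world_from_camera" (4x4, takes a point from camera to world coordinates). Camera axes: x right, y down, z forward; pixel columns grow to the right and rows downward; lengths in mm; the calibration is good to about 2 mm. A picture is of the moment at which its call begins: read the wrist's pose just before it. calibration takes no time and is no camera call; for the wrist camera it gives the pose at the moment of the call.
- robot.sign_off(): hands the job in; it is judged then, once.
The state is a dict: "clock": time; "qpos": joint angles; "qvel": joint speeds; "tau": joint torques, N m; "tcp_pos": TCP position; "tcp_rot": TCP orientation; "force": force on the tool from outside, world axes, zero at the start; "wrist_torque": the same for the moment, N m; "grip_width": finger opening in mm; "finger_force": force on a finger pad.
Only numpy, scipy, OpenCV 4.12 (cv2) and the standard library are available. Lean on these libraries where they do the work, as an engineer would, in place of code of your own. Each camera call takes 0.05 s, during which the arm holds its last target. There are 200 camera calls.

## Working session

There is one attempt and no reset: what is moved stays moved. The work goes in short steps, Python scripts to look and compute and a tool call to move; the robot and the scene stay as the last step left them, time stands still between calls to the robot, and variables do not carry over. Pictures are saved under pics/ and viewed, at most 17 in all, crops included, and the job is handed in when it is done.

Besides the shell and the picture viewer there is one more tool, called in YAML: its name, and indented under it one key for each argument. play_rows: Moves the arm, as the interface text tells. Its arguments: {"type":"object","properties":{"commands":{"type":"array"},"jaw":{"type":"number"},"newtons":{"type":"number"}},"required":["commands"]}

```bash
ls; mkdir -p pics; cat > h.py <<'E'
import numpy as np, cv2
from station import robot
def snap(n,f):
    im=robot.read_camera(n); cv2.imwrite('pics/'+f,im[:,:,::-1]); return im
def ray(n,u,v,z,cal=None):
    c=cal or robot.calibration(n); K=np.array(c['mtx']);T=np.array(c['world_from_camera'])
    d=T[:3,:3]@np.linalg.solve(K,[u,v,1]); o=T[:3,3]
    return o+d*(z-o[2])/d[2]
def proj(n,p):
    c=robot.calibration(n); K=np.array(c['mtx']);T=np.linalg.inv(np.array(c['world_from_camera']))
    q=K@(T[:3,:3]@np.array(p,float)+T[:3,3]); return q[:2]/q[2]
E
python3 - <<'E'
from h import *
for n in('top','side'):
    im=snap(n,n+'0.png'); c=robot.calibration(n); print(n,np.round(c['world_from_camera'],2).tolist(),np.round(c['mtx'],1).tolist())
print(robot.get_state())
E
```

```text
pics
top [[-0.01, -1.0, 0.09, 422.37], [-1.0, 0.01, -0.02, -39.58], [0.02, -0.09, -1.0, 1002.04], [0.0, 0.0, 0.0, 1.0]] [[384.4, 0.0, 283.9], [0.0, 384.4, 208.6], [0.0, 0.0, 1.0]]
side [[-0.85, -0.35, 0.4, 55.19], [-0.53, 0.56, -0.64, 694.09], [-0.0, -0.75, -0.66, 807.53], [0.0, 0.0, 0.0, 1.0]] [[427.6, 0.0, 277.5], [0.0, 427.6, 205.6], [0.0, 0.0, 1.0]]
{'clock': 0.1, 'qpos': array([-1.36811505e+00,  3.59434257e-01,  1.51131099e+00,  3.25301642e-05,
        1.27250941e+00, -1.15087399e-01]), 'qvel': array([ 2.87727258e-03, -8.82916497e-04, -2.06602485e-03, -2.20272770e-05,
       -1.36722116e-03,  3.38912540e-04]), 'tau': array([ 5.83474102e-04, -5.16356993e+01, -2.71406561e+01,  6.76195021e-02,
        2.76190136e-02, -2.84523031e-05]), 'tcp_pos': array([ 187.35952823, -569.37427305,  238.89790058]), 'tcp_rot': array([-8.30887302e-04,  9.87404831e-01,  1.58211911e-01, -2.08558287e-05]), 'force': array([0.01331621, 0.30429901, 1.17093513]), 'wrist_torque': array([-0.00877256,  0.01286305,  0.01145545]), 'finger_force': 0.0, 'grip_width': 87.77920891111908}
```

View pics/top0.png

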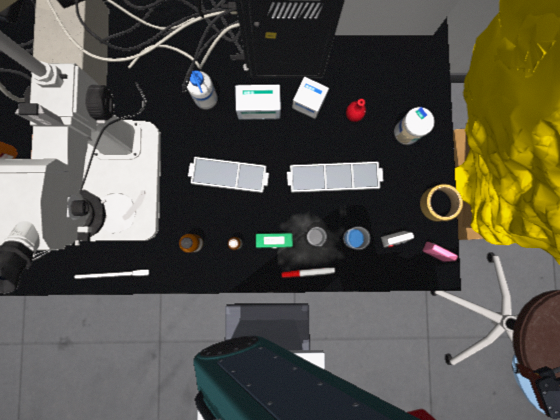

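View pics/side0.png

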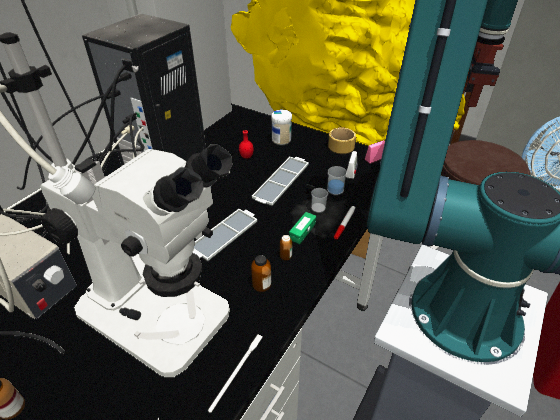

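The stock row in the top view, left to right:
- big brown bottle (190,242)
- small dropper bottle (235,243)
- green box (274,240)
- small clear beaker (316,236)
- blue beaker (356,238), to be left alone
- white timer (397,240)
- pink look-alike (440,252), to be left alone

The two-bay tray is at (228,174) and the three-bay tray at (335,177). I'll confirm these in enlarged crops.

```bash
python3 - <<'E'
from h import *
im=cv2.imread('pics/top0.png')
cv2.imwrite('pics/c1.png',cv2.resize(im[225:265,165:325],None,fx=5,fy=5,interpolation=cv2.INTER_CUBIC))
a=cv2.resize(im[225:265,300:460],None,fx=5,fy=5,interpolation=cv2.INTER_CUBIC)
b=cv2.resize(im[225:265,165:325],None,fx=5,fy=5,interpolation=cv2.INTER_CUBIC)
cv2.imwrite('pics/c1.png',np.vstack([b,a]))
cv2.imwrite('pics/c2.png',cv2.resize(im[150:200,185:385],None,fx=4,fy=4,interpolation=cv2.INTER_CUBIC))
E
```

```text
(no output)
```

View pics/c1.png

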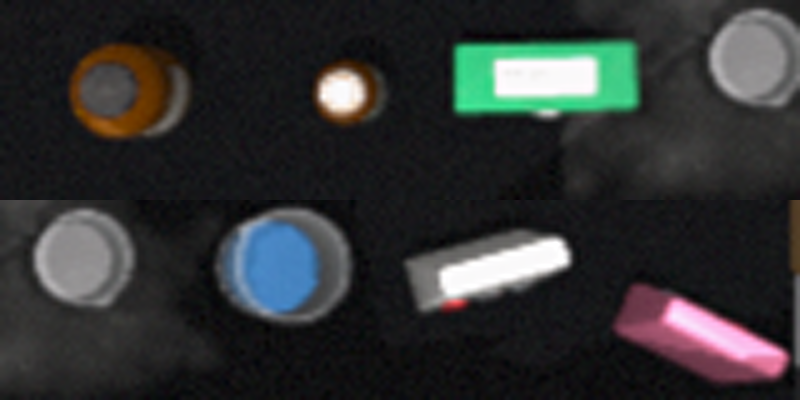

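View pics/c2.png

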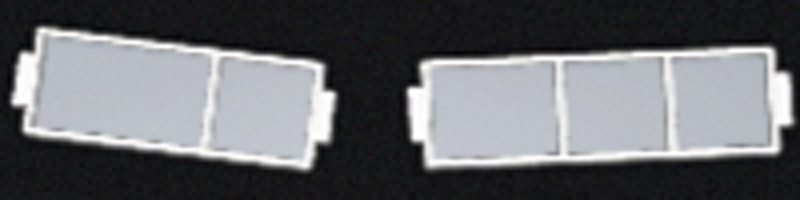

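The crops show:
- **Tray outlines in c2:** slide (40,30), (324,64), (309,167), (26,134); stain (423,63), (774,48), (779,152), (428,167).
- **Timer:** white with a red mark, top centre about (505,266) in c1. The pink one at (700,335) is the look-alike, so it stays.
- **Small clear beaker:** at (83,257), uncoloured. The blue beaker is next to it at (290,265).

```bash
cat > m.py <<'E'
from h import *
cal=robot.calibration('top')
def A(x,y,z,ox=165,oy=225,s=5): return ray('top',(x+.5)/s-.5+ox,(y+.5)/s-.5+oy,z,cal)
def B(x,y): return A(x,y,10,185,150,4)
def tray(P,L):
    P=np.array([B(*p) for p in P]); c=P.mean(0)
    d=(P[0]+P[3]-P[1]-P[2])/2; w=(P[0]+P[1]-P[2]-P[3])/2
    print('tray c',c.round(1),'len',np.linalg.norm(d),L,'wid',np.linalg.norm(w))
    yw=np.arctan2(-d[0],d[1]); print('yaw',yw); return c,yw
def bay(t,y):
    c,a=t; return (c[:2]+y*np.array([-np.sin(a),np.cos(a)])).round(1)
s=tray([(40,30),(324,64),(309,167),(26,134)],188)
t=tray([(423,63),(774,48),(779,152),(428,167)],232)
print('slide bays box',bay(s,34),'drop',bay(s,-58)); print('stain timer',bay(t,70),'bk',bay(t,-10),'tall',bay(t,-80))
print('tall cap',A(108,90,92),'body',A(119,90,60))
print('drop top',A(342,92,70),'body',A(347,93,45))
P=np.array([A(x,y,32) for x,y in[(454,43),(637,41),(638,110),(455,114)]]); print('box',P.mean(0),P[0]-P[1],P[0]-P[3])
print('beaker',A(86,57,58,300),'blue',A(293,65,70,300))
P=np.array([A(x,y,60,300) for x,y in[(441,65),(568,38),(571,68),(443,96)]]);d=P[0]-P[1]
print('timer',P.mean(0),d,np.linalg.norm(d),np.arctan2(-d[0],d[1]),P[0]-P[3])
E
python3 m.py; python3 - <<'E'
from h import *
print(np.round(robot.calibration('wrist')['world_from_camera'],2).tolist())
E
```

```text
tray c [605.7  81.5  10. ] len 185.66624276342353 188 wid 68.85147386765662
yaw -0.12362591687848444
tray c [ 598.7 -197.2   10. ] len 231.1022909549665 232 wid 69.00952148834027
yaw 0.038650131492344676
slide bays box [609.9 115.2] drop [598.5  23.9]
stain timer [ 596.  -127.3] bk [ 599.1 -207.2] tall [ 601.8 -277.2]
tall cap [428.63611914 169.25209244  92.        ] body [428.81238074 171.28169008  60.        ]
drop top [426.90005416  62.17529473  70.        ] body [426.50831663  62.43629006  45.        ]
box [433.77948109 -36.00844041  32.        ] [-0.29432912 92.15452841  0.        ] [35.55109957  0.44704952  0.        ]
beaker [ 442.37695974 -141.65896917   58.        ] blue [ 437.44967952 -241.07793171   70.        ]
timer [ 435.92695012 -348.4543419    60.        ] [-12.77587994  63.48315455   0.        ] 64.7559574055951 0.19859560523451122 [15.18957326  0.47697861  0.        ]
[[0.31, -0.91, -0.28, 263.71], [-0.95, -0.3, -0.09, -544.27], [-0.0, 0.29, -0.96, 384.53], [0.0, 0.0, 0.0, 1.0]]
```

```bash
cat > g.py <<'E'
import sys
from h import *
from scipy.spatial.transform import Rotation as R
def go(x,y,z,deg=None):
    s=robot.get_state(); r=R.from_quat(np.roll(s['tcp_rot'],-1)); M=r.as_matrix()
    phi=np.degrees(np.arctan2(M[1,0],M[0,0]))
    print('t',s['clock'],'tcp',s['tcp_pos'].round(1),'phi',phi.round(2),'tilt',M[2].round(4),'w',round(s['grip_width'],1),'q',s['qpos'].round(2))
    print('tool shift',(M.T@(np.array([x,y,z])-s['tcp_pos'])).round(1), 'turn z' , None if deg is None else round(phi-deg,2))
if __name__=='__main__': go(*map(float,sys.argv[1:]))
E
python3 - <<'E'
from m import *
print('timer base',A(477.5,71,0,300))
E
```

```text
tray c [605.7  81.5  10. ] len 185.66624276342353 188 wid 68.85147386765662
yaw -0.12362591687848444
tray c [ 598.7 -197.2   10. ] len 231.1022909549665 232 wid 69.00952148834027
yaw 0.038650131492344676
slide bays box [609.9 115.2] drop [598.5  23.9]
stain timer [ 596.  -127.3] bk [ 599.1 -207.2] tall [ 601.8 -277.2]
tall cap [428.63611914 169.25209244  92.        ] body [428.81238074 171.28169008  60.        ]
drop top [426.90005416  62.17529473  70.        ] body [426.50831663  62.43629006  45.        ]
box [433.77948109 -36.00844041  32.        ] [-0.29432912 92.15452841  0.        ] [35.55109957  0.44704952  0.        ]
beaker [ 442.37695974 -141.65896917   58.        ] blue [ 437.44967952 -241.07793171   70.        ]
timer [ 435.92695012 -348.4543419    60.        ] [-12.77587994  63.48315455   0.        ] 64.7559574055951 0.19859560523451122 [15.18957326  0.47697861  0.        ]
timer base [ 434.67663939 -353.11158104    0.        ]
```

play_rows:
  commands: [0, 0, 0, 0, 0, -8.35, 0, 0, 0, 0, 0, -8.35, 0, 0, 0, 0, 0, -8.35, 0, 0, 0, 0, 0, -8.35, 0, 0, 0, 0, 0, -8.35, 0, 0, 0, 0, 0, -8.35, 0, 0, 0, 0, 0, -8.35, 0, 0, 0, 0, 0, -8.35, 0, 0, 0, 0, 0, -8.35, 0, 0, 0, 0, 0, -8.35]
  jaw: 1
  newtons: 15

```text
clock: 1.1
tcp_pos: [187.4, -569.6, 239.2]
tcp_rot: [-0.0, 0.629, 0.777, 0.0]
force: [0.9, -0.0, -0.2]
grip_width: 87.7
finger_force: 0.0
```

```bash
python3 g.py 436 -348 180 101.5
```

```text
t 1.1 tcp [ 187.4 -569.6  239.2] phi 102.05 tilt [ 0.0011 -0.     -1.    ] w 87.7 q [-1.37  0.36  1.51 -0.    1.27 -1.58]
tool shift [164.7 289.4  59.3] turn z 0.55
```

play_rows:
  commands: [16.5, 29, 6, 0, 0, 0, 16.5, 29, 6, 0, 0, 0, 16.5, 29, 6, 0, 0, 0, 16.5, 29, 6, 0, 0, 0, 16.5, 29, 6, 0, 0, 0, 16.5, 29, 6, 0, 0, 0, 16.5, 29, 6, 0, 0, 0, 16.5, 29, 6, 0, 0, 0, 16.5, 29, 6, 0, 0, 0, 16, 28.5, 5, 0, 0, 0]

```text
clock: 2.1
tcp_pos: [438.2, -348.8, 180.0]
tcp_rot: [-0.001, 0.631, 0.776, 0.0]
force: [0.9, -0.0, 0.2]
grip_width: 87.5
finger_force: 0.0
```

```bash
python3 g.py 436 -350 180; python3 -c "
from h import *
snap('wrist','w1.png'); c=robot.calibration('wrist'); np.save('cw1.npy',c['world_from_camera']); print(np.round(c['mtx'],1).tolist())
for p in [(436,-350,0),(436,-350,60),(436,-350,30)]: print(proj('wrist',p))"
```

```text
t 2.1 tcp [ 438.2 -348.8  180. ] phi 101.71 tilt [ 9.e-04 -5.e-04 -1.e+00] w 87.5 q [-0.8   0.36  1.67  0.    1.11 -1.  ]
tool shift [-0.8 -2.4 -0. ] turn z None
[[369.5, 0.0, 278.1], [0.0, 369.5, 210.9], [0.0, 0.0, 1.0]]
[270.6269539 196.1534654]
[269.18419246 215.87381128]
[269.97323624 205.08878765]
```

View pics/w1.png

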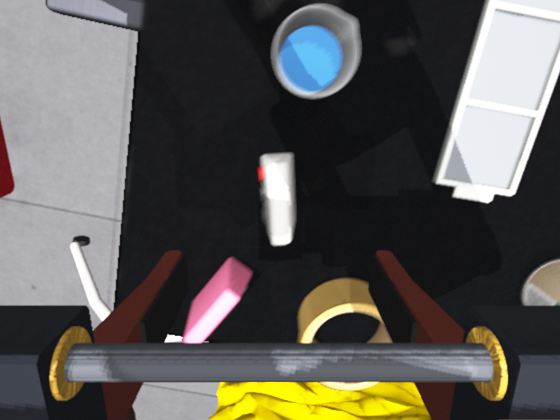

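The wrist view has the white timer at (278,198), with its edges running about (268,155)–(283,243). The blue beaker is at (315,50) and the pink one at (218,300).

```bash
python3 -c "
from h import *
im=cv2.imread('pics/w1.png')
for p in [(260,155),(294,153),(270,243),(296,240)]: print(ray('wrist',*p,60).round(1),ray('wrist',*p,0).round(1))
cv2.imwrite('pics/w1c.png',cv2.resize(im[130:260,220:340],None,fx=4,fy=4,interpolation=cv2.INTER_CUBIC))"
```

```text
[ 420.5 -306.6   60. ] [ 419.5 -315.4    0. ]
[ 444.1 -300.2   60. ] [ 448.3 -307.6    0. ]
[ 440.9 -371.3   60. ] [ 444.5 -394.7    0. ]
[ 460.  -364.8   60. ] [ 467.8 -386.8    0. ]
```

View pics/w1c.png

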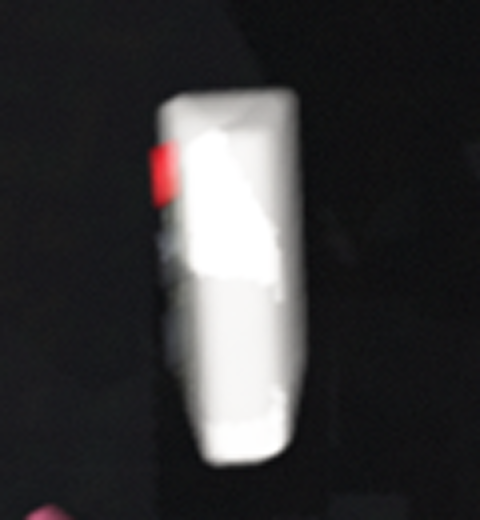

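```bash
python3 -c "
from h import *
for p in [(277.5,162.5),(281,245),(279.5,203)]: print(ray('wrist',*p,60).round(1))
print('pred timer',proj('wrist',(436,-348.4,60)),'blue rim',proj('wrist',(437.4,-241,70)), 'tray corner outer end', ray('wrist',436,182,10),ray('wrist',517,195,10))
print(ray('wrist',316,51,70))
s0=(605.7,81.5);c=(598.7,-197.2);a=.03865
import numpy as np
for x in(-35,35): print('exp',c[0]+x*np.cos(a)+116*np.sin(a),c[1]+x*np.sin(a)-116*np.cos(a))
for z in (0,60): print('side',proj('side',(436,-348.4,z)),proj('side',(441.5,-339,z)))
"
python3 -c "
import cv2;im=cv2.imread('pics/side0.png');cv2.imwrite('pics/s1c.png',cv2.resize(im[140:220,280:400],None,fx=6,fy=6,interpolation=cv2.INTER_CUBIC))"
```

```text
[ 433.9 -309.3   60. ]
[ 449.5 -371.2   60. ]
[ 441.5 -338.6   60. ]
pred timer [269.60556817 213.88151248] blue rim [304.44661746  62.68482179] tray corner outer end [ 574.01471184 -305.65711471   10.        ] [ 647.56207944 -302.22984708   10.        ]
[ 443.06052663 -232.71476875   70.        ]
exp 568.2084224890367 -314.46578231049716
exp 638.1561452097709 -311.7609558496501
side [350.98085168 171.33364446] [348.12297484 172.30980639]
side [353.10488462 155.5462605 ] [350.16667496 156.50617264]
```

View pics/s1c.png

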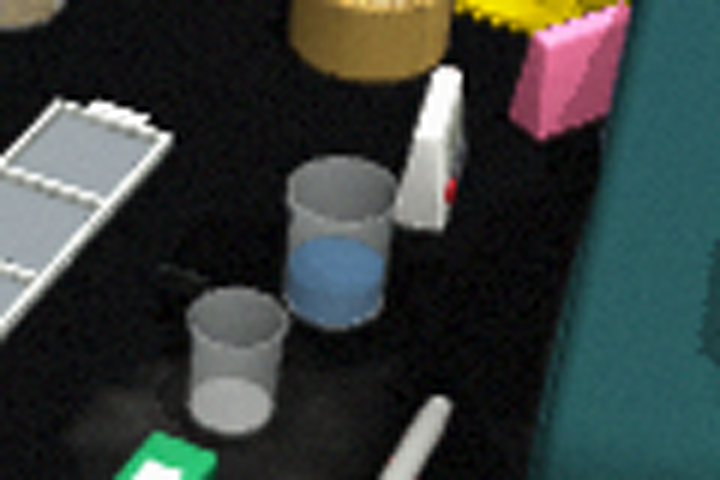

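```bash
python3 g.py 436 -350 180; python3 -c "
from h import *
print('side: tray corner',ray('side',280+172/6,140+137/6,10),'blue rim',ray('side',280+341/6,140+192/6,70),'small rim',ray('side',280+238/6,140+318/6,58))
print('tray far corner', ray('side',280+60/6,140+100/6,10))
a=robot.calibration('wrist')['world_from_camera'];print(np.load('cw1.npy')[:3,3],a[:3,3])
im=snap('wrist','w2.png');o=cv2.imread('pics/w1.png')[:,:,::-1]
def blue(i):
  m=(i[:,:,2]>180)&(i[:,:,0]<120);y,x=np.nonzero(m);return x.mean(),y.mean()
print(blue(o),blue(im))
print('tcp in side',proj('side',robot.get_state()['tcp_pos']))
"
```

```text
t 2.15 tcp [ 441.  -345.5  179.3] phi 101.77 tilt [ 0.0034  0.0017 -1.    ] w 87.8 q [-0.79  0.37  1.67  0.    1.11 -1.  ]
tool shift [-3.4 -5.8 -0.7] turn z None
side: tray corner [ 565.43576015 -306.45382527   10.        ] blue rim [ 436.26884541 -233.84189227   70.        ] small rim [ 440.26954373 -137.05724209   58.        ]
tray far corner [ 633.86679809 -304.9046894    10.        ]
[ 425.28996863 -267.60783457  325.18823893] [ 425.28996863 -267.60783457  325.18823893]
(np.float64(311.2578453574895), np.float64(57.718861209964416)) (np.float64(302.91945240369307), np.float64(64.14931550461637))
tcp in side [356.49845864 120.95050629]
```

play_rows:
  commands: [0, 0, 0, 0, 0, -2, 0, 0, 0, 0, 0, 0, 0, 0, 0, 0, 0, 0]

```text
clock: 2.5
tcp_pos: [437.1, -350.5, 180.6]
tcp_rot: [-0.0, 0.618, 0.786, -0.0]
force: [0.0, -0.6, -0.5]
grip_width: 88.0
finger_force: 0.0
```

```bash
python3 g.py 436 -348 180; python3 -c "
from h import *
c=robot.calibration('wrist')
im=snap('wrist','w3.png')
print('pred timer',proj('wrist',(436,-348.4,60)),'blue rim',proj('wrist',(437.4,-241,70)),'corner',proj('wrist',(568.2,-314.5,10)))
m=((im.min(2)>150)).astype('uint8')[130:270,220:340];n,l,s,ce=cv2.connectedComponentsWithStats(m);i=1+s[1:,4].argmax()
y,x=np.nonzero(l==i);r=cv2.minAreaRect(np.c_[x+220,y+130].astype(np.float32));print(r)
print(ray('wrist',*r[0],60))
cv2.imwrite('pics/w3.png',cv2.resize(im[0:270,200:560,::-1],None,fx=2,fy=2,interpolation=cv2.INTER_CUBIC))
"
```

```text
t 2.5 tcp [ 437.1 -350.5  180.6] phi 103.64 tilt [ 2.e-04 -3.e-04 -1.e+00] w 88.0 q [-0.8   0.36  1.67 -0.    1.11 -1.04]
tool shift [ 2.6 -0.5  0.6] turn z None
pred timer [276.48117896 207.52248734] blue rim [317.73054888  56.59018662] corner [432.11328809 189.73457771]
((277.0, 198.0), (90.0, 30.0), 90.0)
[ 434.64115909 -341.13023584   60.        ]
```

View pics/w3.png

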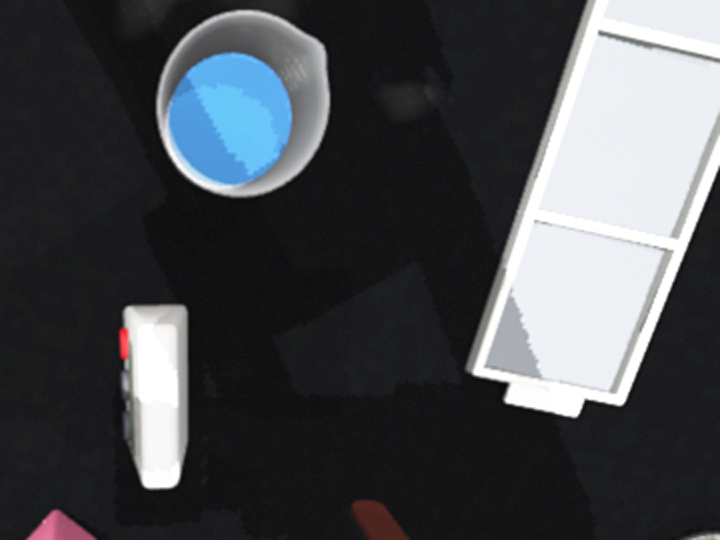

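The settled wrist view gives timer top centre (279,200), stain tray corner (434.5,187) and blue rim (321,51). All agree with the top-camera estimates to within 2–5 mm, mostly +y. The timer is aligned with the jaw, so I'll descend.

play_rows:
  commands: [5.5, 0, 25, 0, 0, 0, 0, 0, 30, 0, 0, 0, 0, 0, 30, 0, 0, 0, 0, 0, 30, 0, 0, 0, 0, 0, 20, 0, 0, 0, 0, 0, 12, 0, 0, 0, 0, 0, 0, 0, 0, 0, 0, 0, 0, 0, 0, 0]

```text
clock: 3.35
tcp_pos: [436.5, -345.3, 34.2]
tcp_rot: [0.0, 0.618, 0.786, -0.0]
force: [0.2, 0.3, -0.1]
grip_width: 87.8
finger_force: 0.0
```

play_rows:
  commands: [0, 0, 0, 0, 0, 0, 0, 0, 0, 0, 0, 0, 0, 0, 0, 0, 0, 0, 0, 0, 0, 0, 0, 0, 0, 0, 0, 0, 0, 0, 0, 0, 0, 0, 0, 0, 0, 0, 0, 0, 0, 0, 0, 0, 0, 0, 0, 0]
  jaw: 0
  newtons: 15

```text
clock: 4.15
tcp_pos: [436.2, -344.7, 33.6]
tcp_rot: [-0.0, 0.618, 0.786, 0.0]
force: [0.0, 1.2, -0.6]
grip_width: 26.9
finger_force: 0.0
```

```bash
python3 g.py 596 -124.5 160 92.2; python3 -c "
from h import *
print(ray('wrist',434.5,187,10))"
```

```text
t 4.15 tcp [ 436.2 -344.7   33.6] phi 103.71 tilt [ 2.e-04 -1.e-04 -1.e+00] w 26.9 q [-0.79  0.56  1.8   0.    0.78 -1.03]
tool shift [ 176.1  207.4 -126.4] turn z 11.51
[ 498.55955006 -287.6381719    10.        ]
```

play_rows:
  commands: [0, 0, 0, 0, 0, 0, 0, 0, 0, 0, 0, 0, 0, 0, 0, 0, 0, 0, 0, 0, 0, 0, 0, 0]

```text
clock: 4.55
tcp_pos: [436.2, -344.7, 33.6]
tcp_rot: [-0.0, 0.618, 0.786, 0.0]
force: [0.1, -0.0, -0.8]
grip_width: 23.7
finger_force: 14.8
```

play_rows:
  commands: [0, 0, -10, 0, 0, 0, 0, 0, -20, 0, 0, 0, 0, 0, -20, 0, 0, 2.5, 0, 0, -25, 0, 0, 3, 0, 0, -25, 0, 0, 3, 0, 0, -20, 0, 0, 3, 0, 0, 0, 0, 0, 0, 0, 0, 0, 0, 0, 0]

```text
clock: 5.35
tcp_pos: [436.3, -344.8, 154.0]
tcp_rot: [0.0, 0.693, 0.721, 0.0]
force: [0.1, 0.3, -1.1]
grip_width: 23.8
finger_force: 14.8
```

```bash
python3 g.py 596 -124.5 155 92.2; python3 -c "
from h import *
print('corner',ray('side',280+172/6,140+137/6,10))"
```

```text
t 5.35 tcp [ 436.3 -344.8  154. ] phi 92.29 tilt [-7.e-04  7.e-04 -1.e+00] w 23.8 q [-0.79  0.39  1.7   0.    1.05 -0.83]
tool shift [213.8 168.4  -1. ] turn z 0.09
corner [ 565.43576015 -306.45382527   10.        ]
```

play_rows:
  commands: [14, 11, 0, 0, 0, 0, 24, 19, 0, 0, 0, 0, 26, 20, 0, 0, 0, 0, 26, 20, 0, 0, 0, 0, 26, 20, 0, 0, 0, 0, 26, 20, 0, 0, 0, 0, 26, 20, 0, 0, 0, 0, 22, 18, 0, 0, 0, 0, 16, 14, 0, 0, 0, 0, 8, 6, 0, 0, 0, 0]

```text
clock: 6.35
tcp_pos: [595.9, -122.6, 152.0]
tcp_rot: [-0.001, 0.692, 0.721, -0.0]
force: [-0.5, -0.2, -0.8]
grip_width: 23.8
finger_force: 14.8
```

play_rows:
  commands: [0, 0, 0, 0, 0, 0, 0, 0, 0, 0, 0, 0]

```text
clock: 6.55
tcp_pos: [594.9, -124.8, 152.8]
tcp_rot: [-0.001, 0.693, 0.721, -0.001]
force: [0.2, 0.3, -0.5]
grip_width: 23.8
finger_force: 14.8
```

```bash
python3 g.py 596 -124.5 100 92.2; python3 -c "
from h import *
for p in [(596,-124.5,3),(568+0,-83,10)]: print(proj('wrist',p))
a=.03865;c=np.array([598.7,-197.2])
for x,y in [(-35,116),(35,116),(-31,28),(31,28),(-31,-112)]:
  p=c+[x*np.cos(a)-y*np.sin(a),x*np.sin(a)+y*np.cos(a)]; print(x,y,p,proj('wrist',(*p,10)))
snap('wrist','w4.png')"
```

```text
t 6.55 tcp [ 594.9 -124.8  152.8] phi 92.24 tilt [ 2.0e-04 -1.9e-03 -1.0e+00] w 23.8 q [-0.32  0.46  1.59 -0.    1.1  -0.36]
tool shift [ 0.2  1.2 52.8] turn z 0.04
[279.09756768 200.23922147]
[245.22943326 149.61634543]
-35 116 [559.24385479 -82.63904415] [233.95332892 148.69654118]
35 116 [629.19157751 -79.93421769] [324.17214427 148.81064939]
-31 28 [ 566.64122078 -170.41876263] [242.17788803 253.50784725]
31 28 [ 628.59491805 -168.02305919] [315.58865453 253.64415226]
-31 -112 [ 572.0508737  -310.31420807] [246.15325843 389.1465369 ]
```

View pics/w4.png

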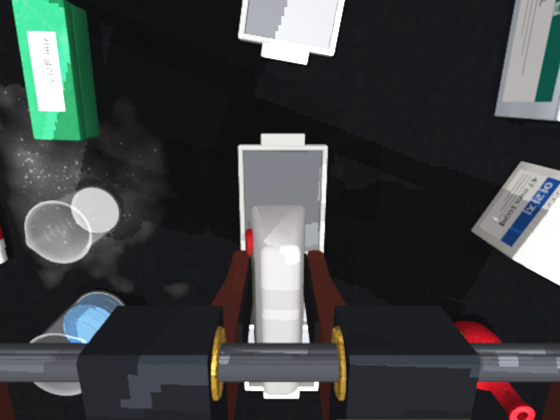

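Tray corners show at (238,145) and (328,146), which puts the tray about +3 mm in both x and y from the first estimate. The timer is held straight in the jaw.

play_rows:
  commands: [0, 4, 15, 0, 0, 0, 0, 0, 25, 0, 0, 0, 0, 0, 25, 0, 0, 0, 0, 0, 22, 0, 0, 0, 0, 0, 14, 0, 0, 0, 0, 0, 8, 0, 0, 0, 0, 0, 4, 0, 0, 0, 0, 0, 1.5, 0, 0, 0, 0, 0, 1, 0, 0, 0, 0, 0, 0, 0, 0, 0]

```text
clock: 7.6
tcp_pos: [600.4, -124.4, 38.8]
tcp_rot: [0.001, 0.693, 0.721, 0.0]
force: [0.0, -0.1, -0.4]
grip_width: 24.0
finger_force: 14.8
```

play_rows:
  commands: [0, 0, 1, 0, 0, 0, 0, 0, 1, 0, 0, 0, 0, 0, 0.5, 0, 0, 0, 0, 0, 0, 0, 0, 0]

```text
clock: 8.0
tcp_pos: [600.3, -124.4, 36.5]
tcp_rot: [0.0, 0.693, 0.721, 0.0]
force: [-0.9, 0.4, 6.1]
grip_width: 23.8
finger_force: 15.2
```

play_rows:
  commands: [0, 0, 0, 0, 0, 0, 0, 0, 0, 0, 0, 0, 0, 0, 0, 0, 0, 0, 0, 0, 0, 0, 0, 0, 0, 0, 0, 0, 0, 0, 0, 0, -5, 0, 0, 0, 0, 0, -25, 0, 0, 0, 0, 0, -40, 0, 0, 0, 0, 0, -40, 0, 0, 0, 0, 0, -10, 0, 0, 0]
  jaw: 0.9

```text
clock: 9.0
tcp_pos: [602.7, -125.1, 160.6]
tcp_rot: [0.003, 0.693, 0.721, 0.002]
force: [0.8, -0.0, -0.4]
grip_width: 79.3
finger_force: 0.0
```

```bash
python3 g.py 444 -137.5 160 90
```

```text
t 9.0 tcp [ 602.7 -125.1  160.6] phi 92.21 tilt [-0.0026  0.0073 -1.    ] w 79.3 q [-0.32  0.45  1.57  0.    1.11 -0.36]
tool shift [  -6.2 -159.    -0.5] turn z 2.21
```

play_rows:
  commands: [0, -10, 0, 0, 0, 0.5, 0, -20, 0, 0, 0, 0.5, -1, -22, 0, 0, 0, 0.5, -1, -22, 0, 0, 0, 0.5, -1, -22, 0, 0, 0, 0, -1, -22, 0, 0, 0, 0, -1, -20, 0, 0, 0, 0, 0, -13, 0, 0, 0, 0, 0, -8, 0, 0, 0, 0, 0, 0, 0, 0, 0, 0]

```text
clock: 10.0
tcp_pos: [439.6, -130.9, 155.1]
tcp_rot: [-0.001, 0.706, 0.708, -0.0]
force: [0.7, -0.4, 0.5]
grip_width: 79.2
finger_force: 0.0
```

play_rows:
  commands: [0, 0, 0, 0, 0, 0, 0, 0, 0, 0, 0, 0]

```text
clock: 10.2
tcp_pos: [441.9, -131.5, 155.7]
tcp_rot: [0.0, 0.706, 0.708, 0.0]
force: [1.3, -0.6, -0.8]
grip_width: 78.9
finger_force: 0.0
```

```bash
python3 g.py 443 -138.5 160 90; python3 -c "
from h import *
print('rim',proj('wrist',(443,-138.5,58)),'base',proj('wrist',(443,-138.5,0)))
print('box',proj('wrist',(434,-33,32)))
im=snap('wrist','w5.png')
"
```

```text
t 10.2 tcp [ 441.9 -131.5  155.7] phi 90.21 tilt [-2.e-04  9.e-04 -1.e+00] w 78.9 q [-0.44  0.26  1.9   0.    0.97 -0.44]
tool shift [-7.   1.  -4.3] turn z 0.21
rim [278.61118255 229.61991063] base [278.50209592 206.56582431]
box [266.09850179  71.16720231]
```

View pics/w5.png

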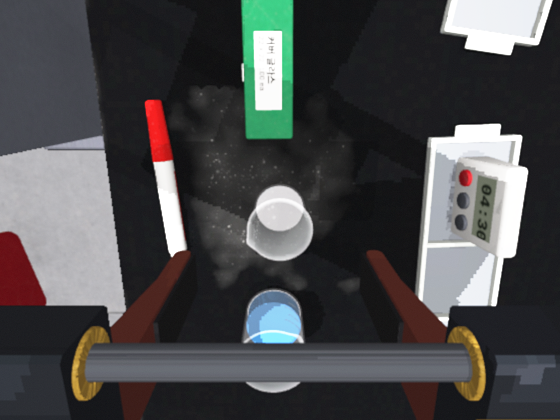

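Beaker rim is centred at (280,227) and its base at (278,207), within 3 px of prediction. The pen sits clear of the fingers and the timer is standing in its bay.

play_rows:
  commands: [-6.5, 1, 10, 0, 0, 0, 0, 0, 25, 0, 0, 0, 0, 0, 30, 0, 0, 0, 0, 0, 25, 0, 0, 0, 0, 0, 18, 0, 0, 0, 0, 0, 10, 0, 0, 0, 0, 0, 2, 0, 0, 0, 0, 0, 0, 0, 0, 0]

```text
clock: 11.05
tcp_pos: [442.1, -138.0, 35.5]
tcp_rot: [-0.0, 0.706, 0.708, -0.0]
force: [1.0, 0.1, 1.0]
grip_width: 79.1
finger_force: 0.0
```

play_rows:
  commands: [0, 0, 0, 0, 0, 0, 0, 0, 0, 0, 0, 0, 0, 0, 0, 0, 0, 0, 0, 0, 0, 0, 0, 0, 0, 0, 0, 0, 0, 0, 0, 0, 0, 0, 0, 0, 0, 0, 0, 0, 0, 0, 0, 0, 0, 0, 0, 0]
  jaw: 0
  newtons: 12

```text
clock: 11.85
tcp_pos: [442.3, -137.9, 35.9]
tcp_rot: [0.0, 0.706, 0.708, 0.0]
force: [-0.3, 0.2, 4.6]
grip_width: 44.0
finger_force: 11.9
```

play_rows:
  commands: [0, 0, -8, 0, 0, 0, 0, 0, -20, 0, 0, 0, 0, 0, -30, 0, 0, 0, -3, 6, -30, 0, 0, 0, -8, 18, -20, 0, 0, 0, -10, 25, -6, 0, 0, 0, -12, 28, 0, 0, 0, 0, -12, 28, 0, 0, 0, 0, -10, 25, 0, 0, 0, 0, -6, 18, 0, 0, 0, 0]

```text
clock: 12.85
tcp_pos: [591.5, -199.0, 149.8]
tcp_rot: [0.0, 0.706, 0.708, 0.0]
force: [-0.7, 1.0, -0.5]
grip_width: 44.0
finger_force: 11.9
```

play_rows:
  commands: [-3, 8, 0, 0, 0, 0, 0, 0, 0, 0, 0, 0, 0, 0, 0, 0, 0, 0]

```text
clock: 13.15
tcp_pos: [596.9, -200.6, 149.4]
tcp_rot: [-0.001, 0.706, 0.708, -0.0]
force: [-0.4, 0.5, -1.3]
grip_width: 44.5
finger_force: 11.9
```

```bash
python3 g.py 602.4 -204 100 90
```

```text
t 13.15 tcp [ 596.9 -200.6  149.4] phi 90.22 tilt [ 9.0e-04 -1.7e-03 -1.0e+00] w 44.5 q [-0.43  0.49  1.54  0.    1.12 -0.44]
tool shift [-3.4  5.5 49.4] turn z 0.22
```

play_rows:
  commands: [-3.5, 5, 12, 0, 0, 0, 0, 0, 25, 0, 0, 0, 0, 0, 25, 0, 0, 0, 0, 0, 20, 0, 0, 0, 0, 0, 14, 0, 0, 0, 0, 0, 8, 0, 0, 0, 0, 0, 3, 0, 0, 0, 0, 0, 1, 0, 0, 0, 0, 0, 0, 0, 0, 0, 0, 0, 0, 0, 0, 0]

```text
clock: 14.15
tcp_pos: [603.9, -204.9, 42.5]
tcp_rot: [0.001, 0.706, 0.708, 0.0]
force: [-0.3, 0.2, 0.4]
grip_width: 44.3
finger_force: 11.9
```

play_rows:
  commands: [0, 0, 1, 0, 0, 0, 0, 0, 1, 0, 0, 0, 0, 0, 0, 0, 0, 0]

```text
clock: 14.45
tcp_pos: [603.2, -204.7, 39.7]
tcp_rot: [-0.0, 0.706, 0.708, 0.0]
force: [-0.0, 0.3, -0.5]
grip_width: 44.4
finger_force: 11.9
```

play_rows:
  commands: [0, 0, 1, 0, 0, 0, 0, 0, 0.5, 0, 0, 0, 0, 0, 0, 0, 0, 0]

```text
clock: 14.75
tcp_pos: [603.5, -204.9, 38.9]
tcp_rot: [0.0, 0.706, 0.708, 0.0]
force: [-1.3, 0.5, 6.3]
grip_width: 44.6
finger_force: 11.9
```

play_rows:
  commands: [0, 0, 0, 0, 0, 0, 0, 0, 0, 0, 0, 0, 0, 0, 0, 0, 0, 0, 0, 0, 0, 0, 0, 0, 0, 0, 0, 0, 0, 0, 0, 0, -5, 0, 0, 0, 0, 0, -25, 0, 0, 0, 0, 0, -40, 0, 0, 0, 0, 0, -40, 0, 0, 0, 0, 0, -20, 0, 0, 0]
  jaw: 0.9

```text
clock: 15.75
tcp_pos: [604.8, -205.4, 172.2]
tcp_rot: [0.002, 0.706, 0.708, 0.001]
force: [1.2, -0.6, -0.4]
grip_width: 79.0
finger_force: 0.0
```

```bash
python3 g.py 432 90 190 90
```

```text
t 15.75 tcp [ 604.8 -205.4  172.2] phi 90.21 tilt [-0.0021  0.0046 -1.    ] w 79.0 q [-0.44  0.47  1.5   0.    1.16 -0.44]
tool shift [ 296.  -171.7  -19.2] turn z 0.21
```

play_rows:
  commands: [10, -20, -2, 0, 0, 0, 25, -22, -2, 0, 0, 0, 33, -22, -2, 0, 0, 0, 36, -22, -2, 0, 0, 0, 38, -22, -2, 0, 0, 0, 38, -20, -2, 0, 0, 0, 38, -18, -2, 0, 0, 0, 36, -14, -2, 0, 0, 0, 28, -9, -2, 0, 0, 0, 14, -3, -1, 0, 0, 0]

```text
clock: 16.75
tcp_pos: [428.6, 92.6, 187.7]
tcp_rot: [-0.0, 0.705, 0.709, 0.0]
force: [1.2, 0.0, 0.1]
grip_width: 78.9
finger_force: 0.0
```

play_rows:
  commands: [0, 0, 0, 0, 0, 0, 0, 0, 0, 0, 0, 0, 0, 0, 0, 0, 0, 0]

```text
clock: 17.05
tcp_pos: [430.6, 89.9, 187.3]
tcp_rot: [0.0, 0.706, 0.708, 0.0]
force: [-0.2, -0.0, -0.1]
grip_width: 79.4
finger_force: 0.0
```

```bash
python3 g.py 432 173 190 90; python3 -c "
from h import *
d=np.array([2,3,0])
for n,p in dict(cap=(428.7,170.5,92),sh=(428.7,170.5,60),base=(428.7,170.5,0),drop=(426.7,62.3,70),dropb=(426.7,62.3,0)).items(): print(n,proj('wrist',np.array(p)+d))
for z,x,y in[(10,-35,94),(10,35,94),(10,-35,-94),(10,35,-94)]:
  a=-.1236; print('tray',proj('wrist',(605.7+x*np.cos(a)-y*np.sin(a),81.5+x*np.sin(a)+y*np.cos(a),10)))
im=snap('wrist','w6.png')
"
```

```text
t 17.05 tcp [430.6  89.9 187.3] phi 90.18 tilt [-2.e-04  3.e-04 -1.e+00] w 79.4 q [ 0.05  0.19  1.91 -0.    1.04  0.05]
tool shift [83.1  1.7 -2.7] turn z 0.18
cap [277.76023502  93.54423193]
sh [277.81076501  94.23512965]
base [277.87924092  95.17140219]
drop [274.70649088 242.76711218]
dropb [275.37543156 215.23456235]
tray [460.91216254  88.64816087]
tray [542.40021178  99.81849984]
tray [409.15803778 289.93639672]
tray [478.91829481 298.03609772]
```

View pics/w6.png

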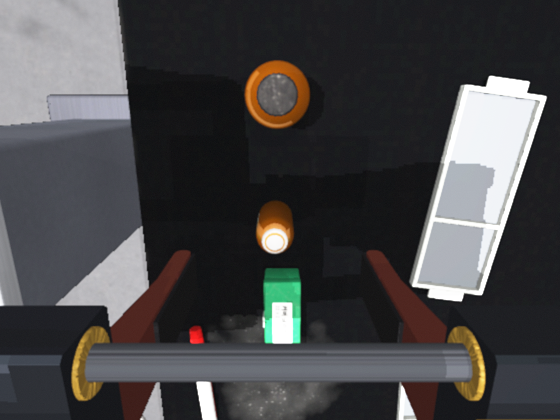

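The tall bottle cap at (277,94) and dropper top at (274,241) match predictions to within 2 px. The slide tray is at (463,84), (546,96), (484,293), (413,287), another offset of about +2.6/+3.2 mm. I'll pick the dropper now.

play_rows:
  commands: [-12, -1, 5, 0, 0, 0, -12.5, -1, 20, 0, 0, 0, 0, 0, 30, 0, 0, 0, 0, 0, 35, 0, 0, 0, 0, 0, 30, 0, 0, 0, 0, 0, 22, 0, 0, 0, 0, 0, 12, 0, 0, 0, 0, 0, 4, 0, 0, 0, 0, 0, 0, 0, 0, 0, 0, 0, 0, 0, 0, 0]

```text
clock: 18.1
tcp_pos: [428.7, 65.7, 29.6]
tcp_rot: [0.0, 0.706, 0.708, 0.0]
force: [-0.2, 0.0, 0.1]
grip_width: 78.9
finger_force: 0.0
```

play_rows:
  commands: [0, 0, 0, 0, 0, 0, 0, 0, 0, 0, 0, 0, 0, 0, 0, 0, 0, 0, 0, 0, 0, 0, 0, 0, 0, 0, 0, 0, 0, 0, 0, 0, 0, 0, 0, 0, 0, 0, 0, 0, 0, 0, 0, 0, 0, 0, 0, 0, 0, 0, 0, 0, 0, 0]
  jaw: 0
  newtons: 15

```text
clock: 19.0
tcp_pos: [428.2, 66.2, 29.2]
tcp_rot: [-0.0, 0.706, 0.708, 0.0]
force: [-0.3, 0.8, 1.6]
grip_width: 30.2
finger_force: 15.0
```

```bash
python3 g.py 601 27 130 90
```

```text
t 19.0 tcp [428.2  66.2  29.2] phi 90.21 tilt [ 1.e-04 -1.e-04 -1.e+00] w 30.2 q [-0.01  0.46  2.07  0.    0.61 -0.01]
tool shift [ -39.8  172.6 -100.8] turn z 0.21
```

play_rows:
  commands: [0, 0, -8, 0, 0, 0, 0, 0, -20, 0, 0, 0, 0, 0, -30, 0, 0, 0, -2, 8, -25, 0, 0, 0, -6, 22, -14, 0, 0, 0, -7, 30, -3, 0, 0, 0, -8, 34, 0, 0, 0, 0, -8, 34, 0, 0, 0, 0, -6, 26, 0, 0, 0, 0, -3, 14, 0, 0, 0, 0]

```text
clock: 20.0
tcp_pos: [598.9, 26.0, 129.8]
tcp_rot: [0.001, 0.706, 0.708, 0.001]
force: [-0.5, -0.4, -0.7]
grip_width: 30.2
finger_force: 15.0
```

play_rows:
  commands: [0, 4, 0, 0, 0, 0, 0, 0, 0, 0, 0, 0, 0, 0, 0, 0, 0, 0]

```text
clock: 20.3
tcp_pos: [599.0, 27.1, 129.1]
tcp_rot: [-0.001, 0.706, 0.708, -0.0]
force: [-1.2, 0.4, -0.3]
grip_width: 30.5
finger_force: 15.0
```

```bash
python3 g.py 601 27 32.2 90
```

```text
t 20.3 tcp [599.   27.1 129.1] phi 90.22 tilt [ 3.0e-04 -1.6e-03 -1.0e+00] w 30.5 q [-0.07  0.47  1.63  0.    1.04 -0.07]
tool shift [-0.1  2.2 96.9] turn z 0.22
```

play_rows:
  commands: [0, 1, 12, 0, 0, 0, 0, 0, 25, 0, 0, 0, 0, 0, 25, 0, 0, 0, 0, 0, 16, 0, 0, 0, 0, 0, 10, 0, 0, 0, 0, 0, 5, 0, 0, 0, 0, 0, 1.5, 0, 0, 0, 0, 0, 0, 0, 0, 0, 0, 0, 0, 0, 0, 0]

```text
clock: 21.2
tcp_pos: [602.0, 26.8, 35.5]
tcp_rot: [0.001, 0.706, 0.708, 0.001]
force: [0.4, 1.0, -0.8]
grip_width: 30.5
finger_force: 15.0
```

play_rows:
  commands: [0, 0, 1, 0, 0, 0, 0, 0, 1, 0, 0, 0, 0, 0, 0, 0, 0, 0]

```text
clock: 21.5
tcp_pos: [601.4, 26.8, 32.8]
tcp_rot: [0.0, 0.706, 0.708, 0.0]
force: [1.2, -0.5, -0.3]
grip_width: 30.6
finger_force: 15.0
```

play_rows:
  commands: [0, 0, 1, 0, 0, 0, 0, 0, 0.5, 0, 0, 0, 0, 0, 0, 0, 0, 0]

```text
clock: 21.8
tcp_pos: [601.5, 26.8, 32.2]
tcp_rot: [0.0, 0.706, 0.708, 0.0]
force: [-1.8, -0.5, 8.8]
grip_width: 30.2
finger_force: 15.0
```

play_rows:
  commands: [0, 0, 0, 0, 0, 0, 0, 0, 0, 0, 0, 0, 0, 0, 0, 0, 0, 0, 0, 0, 0, 0, 0, 0, 0, 0, 0, 0, 0, 0, 0, 0, -5, 0, 0, 0, 0, 0, -25, 0, 0, 0, 0, 0, -40, 0, 0, 0, 0, 0, -40, 0, 0, 0, 0, 0, -15, 0, 0, 0]
  jaw: 0.9

```text
clock: 22.8
tcp_pos: [603.7, 26.7, 160.6]
tcp_rot: [0.002, 0.706, 0.708, 0.002]
force: [0.3, 0.3, 0.4]
grip_width: 79.3
finger_force: 0.0
```

play_rows:
  commands: [3, -10, 0, 0, 0, 0, 10, -22, 0, 0, 0, 0, 14, -24, 0, 0, 0, 0, 18, -24, 0, 0, 0, 0, 20, -24, 0, 0, 0, 0, 22, -24, 0, 0, 0, 0, 22, -20, 0, 0, 0, 0, 20, -13, 0, 0, 0, 0, 12, -6, 0, 0, 0, 0, 5, -3, 0, 0, 0, 0]

```text
clock: 23.8
tcp_pos: [429.3, 172.8, 155.5]
tcp_rot: [-0.0, 0.705, 0.709, -0.001]
force: [0.3, -0.2, -0.5]
grip_width: 79.1
finger_force: 0.0
```

play_rows:
  commands: [0, 0, 0, 0, 0, 0, 0, 0, 0, 0, 0, 0, 0, 0, 0, 0, 0, 0]

```text
clock: 24.1
tcp_pos: [431.5, 171.6, 156.1]
tcp_rot: [0.0, 0.706, 0.708, 0.0]
force: [0.4, -0.3, 0.2]
grip_width: 79.1
finger_force: 0.0
```

```bash
python3 g.py 430.7 173.5 38 90
```

```text
t 24.1 tcp [431.5 171.6 156.1] phi 90.16 tilt [-1.e-04  2.e-04 -1.e+00] w 79.1 q [ 0.23  0.27  1.89 -0.    0.98  0.23]
tool shift [  1.9  -0.8 118.1] turn z 0.16
```

play_rows:
  commands: [2, -1, 10, 0, 0, 0, 0, 0, 25, 0, 0, 0, 0, 0, 28, 0, 0, 0, 0, 0, 25, 0, 0, 0, 0, 0, 15, 0, 0, 0, 0, 0, 8, 0, 0, 0, 0, 0, 3, 0, 0, 0, 0, 0, 0, 0, 0, 0]

```text
clock: 24.9
tcp_pos: [429.9, 174.1, 42.1]
tcp_rot: [-0.0, 0.706, 0.708, -0.0]
force: [-0.3, 0.5, -0.6]
grip_width: 79.0
finger_force: 0.0
```

play_rows:
  commands: [0, 0, 0, 0, 0, 0, 0, 0, 0, 0, 0, 0, 0, 0, 0, 0, 0, 0, 0, 0, 0, 0, 0, 0, 0, 0, 0, 0, 0, 0, 0, 0, 0, 0, 0, 0, 0, 0, 0, 0, 0, 0, 0, 0, 0, 0, 0, 0]
  jaw: 0
  newtons: 20

```text
clock: 25.7
tcp_pos: [430.0, 174.2, 42.5]
tcp_rot: [0.0, 0.706, 0.708, 0.0]
force: [-1.0, 0.0, 5.4]
grip_width: 44.2
finger_force: 20.0
```

```bash
python3 g.py 605 -274 180 90
```

```text
t 25.7 tcp [430.  174.2  42.5] phi 90.21 tilt [ 2.e-04  4.e-04 -1.e+00] w 44.2 q [0.24 0.46 2.   0.   0.68 0.23]
tool shift [-448.8  173.4 -137.6] turn z 0.21
```

play_rows:
  commands: [0, 0, -8, 0, 0, 0, 0, 0, -20, 0, 0, 0, 0, 0, -30, 0, 0, 0, 0, 0, -30, 0, 0, 0, -4, 2, -28, 0, 0, 0, -12, 5, -18, 0, 0, 0, -20, 8, -6, 0, 0, 0, -26, 10, 0, 0, 0, 0, -30, 12, 0, 0, 0, 0, -32, 12, 0, 0, 0, 0]

```text
clock: 26.7
tcp_pos: [479.2, 49.5, 182.5]
tcp_rot: [-0.0, 0.706, 0.709, 0.0]
force: [0.5, 0.2, -1.6]
grip_width: 44.1
finger_force: 20.0
```

play_rows:
  commands: [-34, 13, 0, 0, 0, 0, -36, 13, 0, 0, 0, 0, -38, 14, 0, 0, 0, 0, -38, 14, 0, 0, 0, 0, -38, 14, 0, 0, 0, 0, -38, 15, 0, 0, 0, 0, -36, 15, 0, 0, 0, 0, -30, 12, 0, 0, 0, 0, -20, 8, 0, 0, 0, 0, -10, 4, 0, 0, 0, 0]

```text
clock: 27.7
tcp_pos: [602.7, -269.2, 181.9]
tcp_rot: [-0.0, 0.706, 0.708, -0.0]
force: [-0.2, -0.1, -0.9]
grip_width: 44.5
finger_force: 20.0
```

play_rows:
  commands: [-5, 2, 0, 0, 0, 0, 0, 0, 0, 0, 0, 0, 0, 0, 0, 0, 0, 0]

```text
clock: 28.0
tcp_pos: [603.9, -270.9, 182.1]
tcp_rot: [-0.001, 0.706, 0.709, 0.0]
force: [-0.1, 0.2, -1.8]
grip_width: 44.1
finger_force: 20.0
```

```bash
python3 g.py 604.5 -273 45.5 90;  python3 -c "
from h import *
im=snap('wrist','w7.png')"
```

```text
t 28.0 tcp [ 603.9 -270.9  182.1] phi 90.25 tilt [ 1.e-03 -9.e-04 -1.e+00] w 44.1 q [-0.53  0.5   1.43  0.    1.21 -0.53]
tool shift [ -2.2   0.7 136.6] turn z 0.25
```

View pics/w7.png

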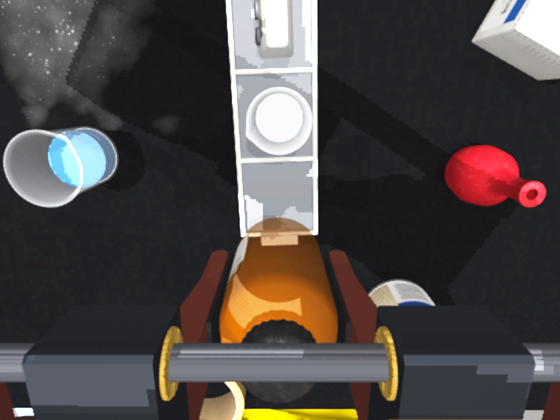

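Beaker (279,117) and timer (274,25) are standing in their bays, and the empty square bay is centred near (279,196) under the bottle.

```bash
python3 -c "
from h import *
print(ray('wrist',279,196,3), proj('wrist',(604.5,-273,3)))"
```

```text
[ 605.19629323 -274.43990371    3.        ] [278.24030198 194.45497906]
```

play_rows:
  commands: [-2, 0, 12, 0, 0, 0, 0, 0, 25, 0, 0, 0, 0, 0, 30, 0, 0, 0, 0, 0, 28, 0, 0, 0, 0, 0, 18, 0, 0, 0, 0, 0, 10, 0, 0, 0, 0, 0, 5, 0, 0, 0, 0, 0, 0, 0, 0, 0, 0, 0, 0, 0, 0, 0]

```text
clock: 28.95
tcp_pos: [605.1, -274.5, 55.0]
tcp_rot: [0.001, 0.706, 0.708, 0.0]
force: [-0.5, -0.4, -1.0]
grip_width: 44.1
finger_force: 20.0
```

play_rows:
  commands: [0, 0, 4, 0, 0, 0, 0, 0, 2, 0, 0, 0, 0, 0, 1, 0, 0, 0, 0, 0, 1, 0, 0, 0, 0, 0, 0, 0, 0, 0]

```text
clock: 29.45
tcp_pos: [604.4, -274.2, 46.0]
tcp_rot: [-0.0, 0.706, 0.708, -0.0]
force: [-0.6, 0.7, -1.9]
grip_width: 44.1
finger_force: 20.0
```

play_rows:
  commands: [0, 0, 1, 0, 0, 0, 0, 0, 0, 0, 0, 0]

```text
clock: 29.65
tcp_pos: [604.6, -274.3, 45.5]
tcp_rot: [0.0, 0.706, 0.708, 0.0]
force: [-0.7, -0.3, 2.0]
grip_width: 44.4
finger_force: 20.0
```

Contact is starting. One small nudge more, then release.

play_rows:
  commands: [0, 0, 0.7, 0, 0, 0, 0, 0, 0, 0, 0, 0]

```text
clock: 29.85
tcp_pos: [604.6, -274.3, 45.5]
tcp_rot: [0.0, 0.706, 0.708, 0.0]
force: [-2.7, 1.3, 7.0]
grip_width: 44.3
finger_force: 20.0
```

play_rows:
  commands: [0, 0, 0, 0, 0, 0, 0, 0, 0, 0, 0, 0, 0, 0, 0, 0, 0, 0, 0, 0, 0, 0, 0, 0, 0, 0, 0, 0, 0, 0, 0, 0, -5, 0, 0, 0, 0, 0, -25, 0, 0, 0, 0, 0, -40, 0, 0, 0, 0, 0, -40, 0, 0, 0, 0, 0, -20, 0, 0, 0]
  jaw: 0.9

```text
clock: 30.85
tcp_pos: [606.1, -275.1, 178.7]
tcp_rot: [0.003, 0.706, 0.708, 0.001]
force: [0.2, -0.2, 0.5]
grip_width: 78.8
finger_force: 0.0
```

```bash
python3 g.py 436 -33 160 90
```

```text
t 30.85 tcp [ 606.1 -275.1  178.7] phi 90.21 tilt [-0.0026  0.0046 -1.    ] w 78.8 q [-0.53  0.5   1.43  0.    1.2  -0.53]
tool shift [ 242.8 -169.3   17.3] turn z 0.21
```

play_rows:
  commands: [8, -8, 0, 0, 0, 0, 20, -16, 0, 0, 0, 0, 28, -20, 0, 0, 0, 0, 32, -22, 0, 0, 0, 0, 34, -23, 2, 0, 0, 0, 34, -24, 4, 0, 0, 0, 32, -22, 4, 0, 0, 0, 28, -17, 4, 0, 0, 0, 18, -12, 3, 0, 0, 0, 9, -6, 0, 0, 0, 0]

```text
clock: 31.85
tcp_pos: [429.9, -29.8, 156.0]
tcp_rot: [-0.002, 0.705, 0.709, -0.001]
force: [-0.0, -0.7, -0.0]
grip_width: 78.7
finger_force: 0.0
```

play_rows:
  commands: [0, 0, 0, 0, 0, 0, 0, 0, 0, 0, 0, 0, 0, 0, 0, 0, 0, 0]

```text
clock: 32.15
tcp_pos: [434.7, -32.7, 157.6]
tcp_rot: [0.001, 0.706, 0.708, 0.0]
force: [0.2, 0.8, -0.8]
grip_width: 79.2
finger_force: 0.0
```

```bash
python3 g.py 436 -33 26 90;  python3 -c "
from h import *
im=snap('wrist','w8.png')
m=((im[:,:,1].astype(int)-im[:,:,0]>60)).astype('uint8');n,l,s,ce=cv2.connectedComponentsWithStats(m);i=1+s[1:,4].argmax();print(s[i])
print('box top corners',[proj('wrist',(436+a*18,-33+b*45.5,32)).round(0).tolist() for a,b in((-1,1),(1,1),(1,-1),(-1,-1))])"
```

```text
t 32.15 tcp [434.7 -32.7 157.6] phi 90.17 tilt [-4.0e-04  1.1e-03 -1.0e+00] w 79.2 q [-0.23  0.23  1.95 -0.    0.96 -0.24]
tool shift [ -0.3   1.2 131.6] turn z 0.17
[ 255  146   46  118 3573]
box top corners [[255.0, 149.0], [304.0, 149.0], [301.0, 264.0], [256.0, 264.0]]
```

View pics/w8.png

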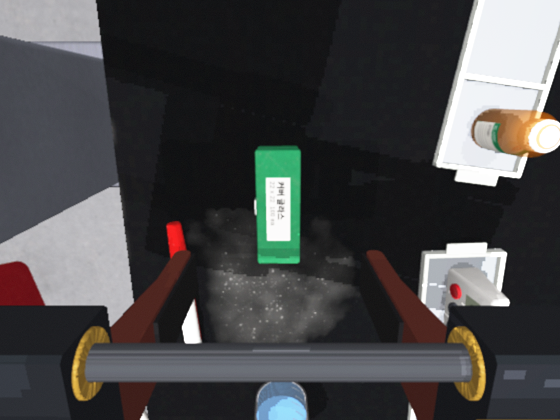

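The box is squarely under the jaw at (278,205), and the dropper bottle is standing in the square bay.

play_rows:
  commands: [1, 0, 10, 0, 0, 0, 0, 0, 25, 0, 0, 0, 0, 0, 30, 0, 0, 0, 0, 0, 28, 0, 0, 0, 0, 0, 20, 0, 0, 0, 0, 0, 12, 0, 0, 0, 0, 0, 6, 0, 0, 0, 0, 0, 0, 0, 0, 0, 0, 0, 0, 0, 0, 0]

```text
clock: 33.1
tcp_pos: [433.9, -31.0, 26.6]
tcp_rot: [0.0, 0.706, 0.708, 0.0]
force: [-0.1, -0.3, 0.1]
grip_width: 78.9
finger_force: 0.0
```

play_rows:
  commands: [0, 0, 0, 0, 0, 0, 0, 0, 0, 0, 0, 0, 0, 0, 0, 0, 0, 0, 0, 0, 0, 0, 0, 0, 0, 0, 0, 0, 0, 0, 0, 0, 0, 0, 0, 0, 0, 0, 0, 0, 0, 0, 0, 0, 0, 0, 0, 0]
  jaw: 0
  newtons: 20

```text
clock: 33.9
tcp_pos: [433.7, -30.8, 26.6]
tcp_rot: [0.0, 0.706, 0.708, 0.0]
force: [-0.3, 0.5, 3.0]
grip_width: 33.8
finger_force: 20.0
```

```bash
python3 g.py 612.5 118.4 120 82.9
```

```text
t 33.9 tcp [433.7 -30.8  26.6] phi 90.21 tilt [ 1.e-04  2.e-04 -1.e+00] w 33.8 q [-0.23  0.47  2.07  0.    0.6  -0.23]
tool shift [148.6 179.4 -93.4] turn z 7.31
```

play_rows:
  commands: [0, 0, -8, 0, 0, 0, 0, 0, -20, 0, 0, 0, 0, 0, -30, 0, 0, 2, 0, 0, -30, 0, 0, 2.5, 0, 0, -20, 0, 0, 2.8, 0, 0, -7, 0, 0, 0, 0, 0, 0, 0, 0, 0]

```text
clock: 34.6
tcp_pos: [434.1, -31.0, 142.4]
tcp_rot: [0.001, 0.749, 0.663, 0.001]
force: [-0.4, -0.0, -1.4]
grip_width: 33.9
finger_force: 20.0
```

```bash
python3 g.py 612.5 118.4 140 82.9
```

```text
t 34.6 tcp [434.1 -31.  142.4] phi 82.98 tilt [-2.0e-04  2.2e-03 -1.0e+00] w 33.9 q [-0.23  0.25  1.97  0.    0.92 -0.11]
tool shift [170.  158.8   2.7] turn z 0.08
```

play_rows:
  commands: [8, 8, 0, 0, 0, 0, 16, 16, 0, 0, 0, 0, 22, 20, 0, 0, 0, 0, 24, 22, 0, 0, 0, 0, 24, 22, 0, 0, 0, 0, 22, 21, 0, 0, 0, 0, 20, 18, 0, 0, 0, 0, 16, 14, 0, 0, 0, 0, 10, 10, 0, 0, 0, 0, 6, 5, 0, 0, 0, 0]

```text
clock: 35.6
tcp_pos: [609.5, 117.6, 139.9]
tcp_rot: [-0.001, 0.749, 0.662, -0.001]
force: [-0.8, 0.0, -0.1]
grip_width: 33.9
finger_force: 20.0
```

play_rows:
  commands: [2, 3, 0, 0, 0, 0, 0, 0, 0, 0, 0, 0, 0, 0, 0, 0, 0, 0, 0, 0, 0, 0, 0, 0]

```text
clock: 36.0
tcp_pos: [611.8, 117.7, 141.6]
tcp_rot: [-0.0, 0.75, 0.662, -0.0]
force: [0.4, -0.3, -0.6]
grip_width: 33.7
finger_force: 20.0
```

```bash
python3 g.py 613 118 29.6 82.9; python3 -c "
from h import *
im=snap('wrist','w9.png')
a=-.1236
for x,y in((-35,94),(35,94),(-31,-22),(31,-22)): print(x,y,proj('wrist',(608.3+x*np.cos(a)-y*np.sin(a),84.7+x*np.sin(a)+y*np.cos(a),10)).round(1))
"
```

```text
t 36.0 tcp [611.8 117.7 141.6] phi 82.87 tilt [-1.e-04 -4.e-04 -1.e+00] w 33.7 q [0.08 0.49 1.56 0.   1.09 0.2 ]
tool shift [  0.5   1.2 112. ] turn z -0.03
-35 94 [230.5 127.1]
35 94 [325.9 127. ]
-31 -22 [240.6 271. ]
31 -22 [315.8 271. ]
```

View pics/w9.png

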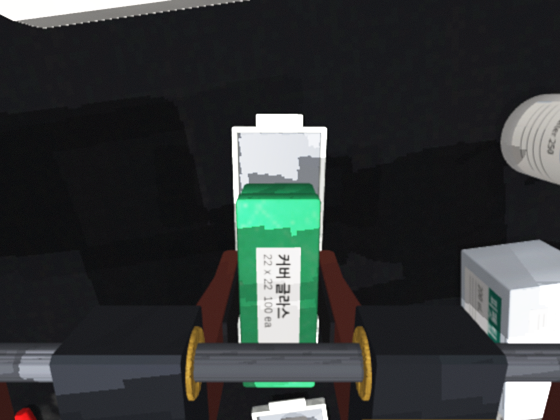

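Tray corners are at (232,127) and (327,127), on prediction, and the box is aligned over the oblong bay.

play_rows:
  commands: [0, 0, 12, 0, 0, 0, 0, 0, 25, 0, 0, 0, 0, 0, 25, 0, 0, 0, 0, 0, 20, 0, 0, 0, 0, 0, 14, 0, 0, 0, 0, 0, 8, 0, 0, 0, 0, 0, 4, 0, 0, 0, 0, 0, 0, 0, 0, 0, 0, 0, 0, 0, 0, 0]

```text
clock: 36.95
tcp_pos: [613.0, 118.3, 34.2]
tcp_rot: [0.0, 0.749, 0.662, 0.001]
force: [-0.5, -0.4, -0.7]
grip_width: 33.9
finger_force: 20.0
```

play_rows:
  commands: [0, 0, 1, 0, 0, 0, 0, 0, 1, 0, 0, 0, 0, 0, 0, 0, 0, 0]

```text
clock: 37.25
tcp_pos: [612.5, 118.3, 31.8]
tcp_rot: [0.0, 0.749, 0.662, 0.0]
force: [-0.2, 0.4, -0.7]
grip_width: 33.8
finger_force: 20.0
```

play_rows:
  commands: [0, 0, 1, 0, 0, 0, 0, 0, 1, 0, 0, 0, 0, 0, 0, 0, 0, 0, 0, 0, 0, 0, 0, 0]

```text
clock: 37.65
tcp_pos: [612.4, 118.2, 29.6]
tcp_rot: [0.0, 0.75, 0.662, 0.0]
force: [-0.5, -0.8, 1.6]
grip_width: 33.9
finger_force: 20.0
```

play_rows:
  commands: [0, 0, 0.5, 0, 0, 0, 0, 0, 0, 0, 0, 0]

```text
clock: 37.85
tcp_pos: [612.5, 118.3, 29.6]
tcp_rot: [0.0, 0.749, 0.662, 0.0]
force: [-1.8, -0.4, 6.8]
grip_width: 33.8
finger_force: 20.0
```

play_rows:
  commands: [0, 0, 0, 0, 0, 0, 0, 0, 0, 0, 0, 0, 0, 0, 0, 0, 0, 0, 0, 0, 0, 0, 0, 0, 0, 0, -5, 0, 0, 0, 0, 0, -25, 0, 0, 0, 0, 0, -40, 0, 0, 0, 0, 0, -40, 0, 0, 0, 0, 0, -40, 0, 0, 0, 0, 0, -10, 0, 0, 0]
  jaw: 0.6

```text
clock: 38.85
tcp_pos: [615.2, 118.5, 194.4]
tcp_rot: [0.002, 0.749, 0.662, 0.003]
force: [1.1, 0.4, -0.5]
grip_width: 52.7
finger_force: 0.0
```

play_rows:
  commands: [0, -20, -10, 0, 0, 0, 0, -30, -10, 0, 0, 0, 0, -40, -10, 0, 0, 0, 0, -40, 0, 0, 0, 0, 0, -40, 0, 0, 0, 0, 0, -25, 0, 0, 0, 0, 0, 0, 0, 0, 0, 0, 0, 0, 0, 0, 0, 0]

```text
clock: 39.65
tcp_pos: [419.1, 142.4, 219.0]
tcp_rot: [0.0, 0.749, 0.662, 0.0]
force: [1.5, 0.4, 0.2]
grip_width: 52.5
finger_force: 0.0
```

```bash
python3 g.py 430 90 200; python3 -c "
from h import *
im=snap('top','top1.png'); im2=snap('side','side1.png')
a=cv2.resize(im[150:250,170:420,::-1],(800,320),interpolation=cv2.INTER_CUBIC)
b=cv2.resize(im2[130:290,180:400,::-1],(385,280),interpolation=cv2.INTER_CUBIC)
o=np.zeros((600,800,3),'uint8');o[:320]=a;o[320:,:385]=b;cv2.imwrite('pics/fin.png',o)"
```

```text
t 39.65 tcp [419.1 142.4 219. ] phi 82.94 tilt [ 2.e-04  8.e-04 -1.e+00] w 52.5 q [ 0.17  0.15  1.86 -0.    1.13  0.29]
tool shift [-50.6  17.3  19. ] turn z None
```

View pics/fin.png

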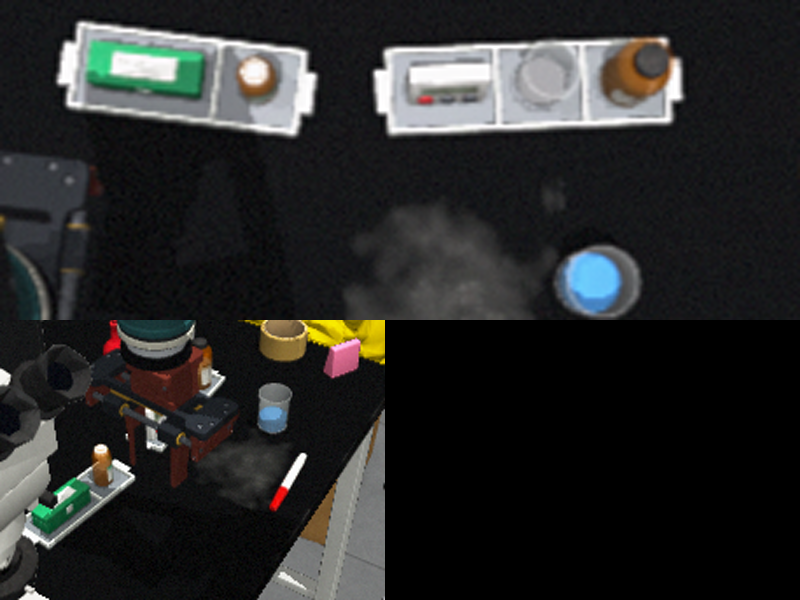

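The final view shows all five things upright in their bays: box (145,68), dropper (257,75), timer (448,85), beaker (545,75) and big bottle (637,72). The blue beaker hasn't moved and the gripper is clear.

```bash
python3 -c "
from station import robot
print(robot.sign_off())"
```

```text
the job is handed in; nothing more can be done
None
```

Both kits are made up and handed in at about 40 s of the 122 s limit: the final top view shows all five items standing in their bays and the blue beaker where it was; the sign-off gave no verdict.

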